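Set a reagent bottle stirring at the marked speed

ROBOT

A 7-joint arm with a two-finger parallel gripper is mounted at the origin on the work surface. World frame = base frame: x ahead of the robot, y to its left, z up, the work surface at z = 0. Lengths are in m, angles in rad, forces in N, time in s.
With the tool pointing down it reaches from about 0.35 to 0.775 m from the base axis. Payload 3.1 kg.
Tool frame: the origin (TCP) lies between the finger pads; the fingertips stand ahead of it and the grasp point (between the pads) lies 6 mm ahead of it (robot.tip_extent is the z of the fingertips in the tool frame, in m); z points along the fingers, y is the direction in which the jaws open and shut (so a half turn about z gives the same grasp; the last joint's range is limited). The gripper opens to 85 mm and grips with 20 to 120 N. Pads are 22 mm wide; open, the fingers measure 114 mm over their backs; the gripper's body (76 mm by 85 mm) begins 54 mm behind the grasp point. The pads swing forward as they close: fully open they stand 13 mm farther back than shut.
Start: joints at [-1.159, 0.311, 0.014, 1.512, -0.004, 1.319, -0.027], TCP at [0.241, 0.494, 0.256] pointing down, gripper open.
Joint ranges: [-2.7, 2.7], [-0.3, 1.91], [-1.27, 1.3], [0.12, 2.57], [-1.44, 4.58], [0.2, 2.03], [-3.05, 3.05]. Speed limits (rad/s): [2.79, 2.79, 3.14, 3.14, 3.14, 3.14, 3.14].

INTERFACE

Orientations are given as a 3x3 rotation matrix whose columns are the frame's x, y, z axes.
In Python, from workcell import robot gives the robot as it stands.
- The arm moves only by the tool step_arm, never from a script. Its argument "deltas" is a list of rows, each an object with "offset": the shift along the tool's x, y, z in cm, a list of three; "twist": the turn about the tool's z in rad; "claw": the closure in counts, from 0 (fully open) to 255 (shut). A call has 1 to 10 rows; each row shifts and turns the commanded pose from where the row before left it, along the tool's axes as they then stand; what a row does not reach is not made up. A row lasts 1/12 s, in which the tool goes at most 41.7 mm and 7.16 degrees, less where a joint would pass 70% of its speed; a pose out of reach is approached as far as the arm can. A call with a gripper value outside its range is refused whole. The fingers move at their own pace and stop on an object; the grip force is fixed at half the most. Time passes only in rows, so rows that do not move let the fingers close. It gives the time, the measured TCP pose, the force and the opening at its end, in the units of the state.
- robot.get_obs(): the state, without advancing time (a new reading comes with each control period).
- robot.snapshot(name): name is "side" or "top"; returns the picture (384x512x3 uint8, red, green, blue); there is no depth.
- robot.camera_model(name): a dict with "intrinsics" (3x3 intrinsics, pixels), "xyz" and "rotation" of the camera in the world. Camera axes: x right, y up, looking along -z (the intrinsics and any distortion apply to the point x, -y, -z); pixel columns grow to the right and rows downward; lengths in m; the calibration is good to about 2 mm. A picture is of the moment at which its call begins. camera_model takes no time and is no camera call.
- robot.finish_job(): hands the job in, once; it reports no verdict.
The state is a dict: "t": time; "joint_pos": joint angles; "joint_velocities": joint speeds; "joint_efforts": joint torques, N m; "eef_pos": TCP position; "eef_rot": TCP orientation; "contact_force": force on the tool from outside, world axes, zero at the start; "wrist_torque": the same for the moment, N m; "gripper_width": finger opening in m.
Only numpy, scipy, OpenCV 4.12 (cv2) and the standard library are available. Lean on these libraries where they do the work, as an engineer would, in place of code of your own. Each camera call takes 0.05 s, during which the arm holds its last target. There are 200 camera calls.

TASK

Set the blue-capped bottle upright in the middle of the stirrer's round metal plate, lowering it onto the plate rather than dropping it. Then turn the stirrer's black speed knob until its white pointer lies in the red index mark, and only after that press the green start button fully in and let it spring back. Leave the bottle standing on the plate, the knob at the mark and everything else on the bench where it is.

Things in the scene. Friction and masses are not known exactly. Their poses are not given: they have to be found in the camera images.
- stirrer: magnetic stirrer, white housing fixed to the bench, 300 mm (x) by 200 mm (y). Origin: centre of its underside on the bench; x points from the controls to the plate, y to the left seen from the controls, z up. For x below 0 a control deck 55 mm high (holding knob and start button), for x above 0 a housing 89 mm high carrying the plate.
- plate_center (a point): centre of the top face of the stirrer's round aluminium plate (135 mm across), 95 mm above the bench, at x 85 mm, y 0 of the stirrer; a small dark dot marks it; axes as the stirrer's.
- knob (a joint): angle of the black speed knob, rad: grows as it turns clockwise seen from above, from 0 to 5.2 (stops at both ends). At 0 the pointer stands 2.6 rad anticlockwise of the stirrer's x axis. It turns against a light friction (about 0.06 N m) and stays where it is left. At the start it lies about 0.7 to 2.5 rad short (anticlockwise) of the red mark.
- knob_grip (a point): point on the knob's upright axis, 34 mm above the deck (89 mm above the bench), where to grip it; at x -100 mm, y 30 mm of the stirrer. The grip is an upright black bar 60 mm long, 16 mm thick, from 10 to 46 mm above the deck, on a round skirt 68 mm across whose top is 10 mm above the deck. x axis: along the bar to the pointer's end; z up.
- pointer_tip (a point): outer end of the knob's white pointer line, 43 mm from the knob's axis, 62 mm above the bench; the white line runs along the top of the bar from the axis to the pointer's end and on over the skirt. x axis: outward from the knob's axis.
- index_mark (a point): the red index mark, 10 mm wide, on the fixed grey dial disc (96 mm across, 3 mm thick) under the knob; this point lies on the mark's middle line 43 mm from the knob's axis, 62 mm above the bench. x axis: outward from the knob's axis.
- start (a joint): travel of the green start button, m: 0 released, 0.006 fully pressed; sprung, fully down takes 5 N.
- start_top (a point): centre of the top of the green start button (30 mm across, pressed downward); on the deck at x -100 mm, y -65 mm of the stirrer. It moves with the button.
- bottle_blue: an amber glass bottle with paper label and blue cap: body 72 mm across up to 95 mm, shoulder narrowing to 36 mm at 120 mm, cap 40 mm across from 125 to 165 mm above the foot. Origin: centre of the foot, z up. Loose, upright, 280 to 520 g, on the bench; the one to be stirred.
- bottle_white: an amber glass bottle with paper label and white cap: body 72 mm across up to 95 mm, shoulder narrowing to 36 mm at 120 mm, cap 40 mm across from 125 to 165 mm above the foot. Origin: centre of the foot, z up. Loose, upright, 400 g; to be left alone.
- bottle_red: an amber glass bottle with paper label and red cap: body 72 mm across up to 95 mm, shoulder narrowing to 36 mm at 120 mm, cap 40 mm across from 125 to 165 mm above the foot. Origin: centre of the foot, z up. Loose, upright, 400 g; to be left alone.
- beaker: glass beaker 70 mm across, 90 mm high, on the bench; to be left alone. Origin: centre of its foot.
- dishes: stack of round plastic dishes 94 mm across, 45 mm high; to be left alone. Origin: centre of its underside.
- carton: blue carton 110 by 220 by 70 mm high; to be left alone. Origin: centre of its underside.
- spatula: slim steel laboratory spatula 170 mm long, 8 mm thick, lying on the bench; to be left alone. Origin under its middle.
Mind the look-alikes: they are no part of the job. What is shaped like the bottle_blue but turquoise or yellow is not meant.

How it is judged:
On the way, in this order (a step that is already met when the one before it is completed fails the run):
1. the blue-capped bottle stands released in the middle of the plate (horizontal distance between bottle_blue and plate_center below 0.02 m and z of bottle_blue in the frame of plate_center between -0.005 and 0.005 m and angle between bottle_blue's own z axis and vertical below 0.08 rad and contact force between the fingers and bottle_blue below 0.1 N), for 0.3 s.
2. the knob's pointer lies in the red mark (horizontal distance between pointer_tip and index_mark below 0.005 m), for 0.3 s.
3. the start button is pressed fully in (value of joint start above 0.0045 m), for 0.05 s.
At the end, for the whole second after the job is handed in: The blue-capped bottle stands still and upright on the stirrer's plate, within 20 mm of its centre; the knob's pointer tip is within 5 mm of the red mark's middle line (that is, inside the mark); the start button has been pressed after that and has sprung back (under 2 mm) (all of step 1 and horizontal distance between pointer_tip and index_mark below 0.005 m and value of joint start below 0.002 m and velocity of joint knob between -0.05 and 0.05 rad/s and linear speed of bottle_blue below 0.02 m/s); the robot touches nothing.
It fails at once if the bottle is let go more than 12 mm above the plate (horizontal distance between bottle_blue and plate_center below 0.1 m and z of bottle_blue in the frame of plate_center above 0.012 m and contact force between the fingers and bottle_blue below 0.1 N).
It fails at once if the blue-capped bottle is knocked over (angle between bottle_blue's own z axis and vertical above 0.7 rad).
It fails at once if the start button is pressed while the pointer is outside the mark (value of joint start above 0.003 m and horizontal distance between pointer_tip and index_mark above 0.006 m).
It fails at once if any other loose thing (bottle, beaker, dishes, carton, spatula) is moved more than 20 mm (distance of any of bottle_white, bottle_red, beaker, dishes, carton, spatula from where it was at the start of the episode above 0.02 m).
It also fails if it takes over 64 s, if anything falls off the work surface, if the arm or the gripper's body presses on something with over 40 N, if the wrist force passes 120 N, or if a joint passes its speed limit or range.

## Working session

There is one attempt and no reset: what is moved stays moved. The work goes in short steps, Python scripts to look and compute and a tool call to move; the robot and the scene stay as the last step left them, time stands still between calls to the robot, and variables do not carry over. Pictures are saved under pics/ and viewed, about 8 in all and at most 12, crops included, and the job is handed in when it is done.

Besides the shell and the picture viewer there is one more tool, called as a command line: name --argument value ..., lists and objects as JSON in quotes. step_arm: Moves the arm, as the interface text tells. Its arguments: {"type":"object","properties":{"deltas":{"type":"array"}},"required":["deltas"]}

```bash
mkdir -p pics; ls; cat > h.py <<'E'
import numpy as np, cv2
from workcell import robot
def snap(n,f):
    im=np.asarray(robot.snapshot(n)); cv2.imwrite('pics/'+f,im[:,:,::-1]); return im
def ray(n,uv):
    c=robot.camera_model(n); d=np.linalg.inv(c['intrinsics'])@[uv[0],uv[1],1]
    return np.array(c['xyz']),np.array(c['rotation'])@(d*[1,-1,-1])
def onz(n,uv,z):
    o,d=ray(n,uv); return o+d*(z-o[2])/d[2]
def proj(n,p):
    c=robot.camera_model(n); q=np.array(c['rotation']).T@(np.array(p)-c['xyz'])*[1,-1,-1]
    q=np.array(c['intrinsics'])@q; return q[:2]/q[2]
E
python3 - <<'E'
from h import *
np.set_printoptions(precision=4,suppress=True)
print(robot.get_obs(),robot.tip_extent)
for n in('top','side'): print(robot.camera_model(n))
a=snap('top','t0.png');b=snap('side','s0.png')
cv2.imwrite('pics/both.png',cv2.resize(np.vstack([a,b])[:,:,::-1],None,fx=.78,fy=.78))
E
```

```text
pics
{'t': 0.0, 'joint_pos': array([-1.1587,  0.3117,  0.014 ,  1.513 , -0.0044,  1.3192, -0.0272]), 'joint_velocities': array([ 0.0002,  0.0015,  0.0007,  0.0011, -0.0007,  0.    , -0.002 ]), 'joint_efforts': array([ -0.0001, -37.9914,   0.1457, -23.059 ,   0.012 ,   0.0136,
        -0.    ]), 'eef_pos': array([0.2408, 0.4937, 0.2552]), 'eef_rot': array([[-0.8988,  0.4383, -0.0009],
       [ 0.4383,  0.8988, -0.0022],
       [-0.0001, -0.0024, -1.    ]]), 'contact_force': array([ 0.5081, -0.9121, -0.0143]), 'wrist_torque': array([ 0.0382, -0.0478, -0.0084]), 'gripper_width': 0.08544926301825895} 0.025
{'intrinsics': array([[381.9588,   0.    , 256.9133],
       [  0.    , 381.9588, 194.5166],
       [  0.    ,   0.    ,   1.    ]]), 'xyz': array([ 0.2783, -0.0226,  1.3088]), 'rotation': array([[ 0.0217,  0.9758, -0.2175],
       [-0.9998,  0.02  , -0.01  ],
       [-0.0054,  0.2176,  0.976 ]])}
{'intrinsics': array([[476.8044,   0.    , 259.7891],
       [  0.    , 476.8044, 197.6189],
       [  0.    ,   0.    ,   1.    ]]), 'xyz': array([0.225 , 1.1941, 1.1715]), 'rotation': array([[-0.9675,  0.1739, -0.1837],
       [-0.2526, -0.6255,  0.7382],
       [ 0.0135,  0.7606,  0.6491]])}
```

View pics/t0.png

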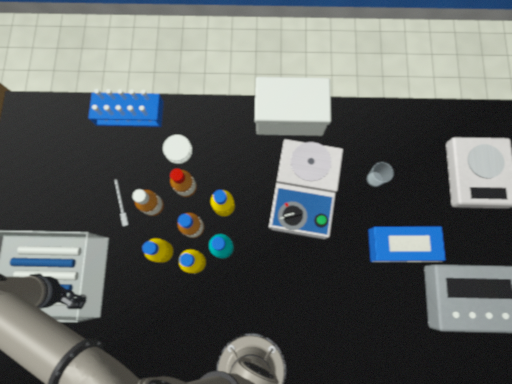

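View pics/s0.png

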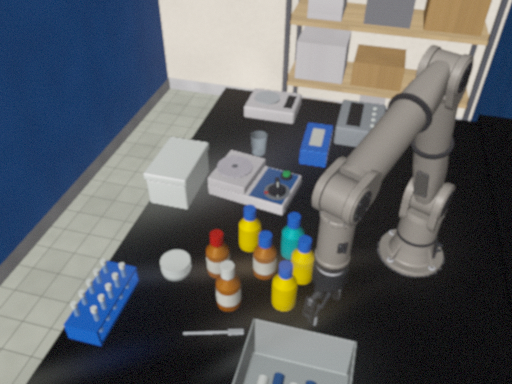

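The amber bottles are red cap top(180,178), white cap top(145,200) and blue cap top(189,222). The other blue caps are on yellow bodies (220,198), (155,248), (190,260) and a turquoise body (220,245). Only the one at top(189,222)/side(265,245) has an amber body with a label and a blue cap. I'll confirm it in a crop and measure.

```bash
python3 - <<'E'
from h import *
np.set_printoptions(precision=4,suppress=True)
a=cv2.imread('pics/t0.png');s=cv2.imread('pics/s0.png')
c1=cv2.resize(a[155:285,110:250],None,fx=4,fy=4,interpolation=cv2.INTER_CUBIC)[:, :560]
c2=cv2.resize(a[135:245,262:352],None,fx=5,fy=5,interpolation=cv2.INTER_CUBIC)[:520]
h=np.zeros((560,800,3),np.uint8); k=cv2.resize(c1,(410,380)); h[:380,:410]=k
k=cv2.resize(c2,(390,477)); h[:477,410:]=k; cv2.imwrite('pics/crop.png',h)
def comps(im,lo,hi,box,name,zs,mn=6):
    hsv=cv2.cvtColor(im,cv2.COLOR_BGR2HSV); m=cv2.inRange(hsv,lo,hi)
    z=np.zeros_like(m);x0,y0,x1,y1=box;z[y0:y1,x0:x1]=m[y0:y1,x0:x1]
    n,_,st,ce=cv2.connectedComponentsWithStats(z)
    for i in range(1,n):
        if st[i,4]>=mn: print(name,ce[i],st[i],[onz('top' if im is a else 'side',ce[i],q) for q in zs])
comps(a,(105,140,80),(125,255,255),(120,170,245,280),'bluecap',[.16])
comps(s,(105,140,80),(125,255,255),(230,195,320,300),'bluecapS',[.15])
comps(a,(50,120,60),(85,255,255),(270,180,340,240),'green',[.065])
comps(a,(0,120,80),(8,255,255),(270,190,310,240),'mark',[.058],2)
comps(a,(170,120,80),(180,255,255),(270,190,310,240),'mark2',[.058],2)
comps(a,(95,120,60),(125,255,255),(270,180,340,240),'deck',[.055],50)
# plate
hsv=cv2.cvtColor(a,cv2.COLOR_BGR2HSV); print(cv2.cvtColor(a,cv2.COLOR_BGR2GRAY)[150:172,298:324])
E
```

```text
bluecap [219.4074 195.6815] [213 189  13  15 135] [array([0.5282, 0.1046, 0.16  ])]
bluecap [184.3203 219.9608] [177 213  15  15 153] [array([0.4505, 0.2081, 0.16  ])]
bluecap [218.5421 243.3832] [213 238  12  12 107] [array([0.3818, 0.1009, 0.16  ])]
bluecap [148.8171 247.3902] [141 241  17  13 164] [array([0.3655, 0.3092, 0.16  ])]
bluecap [186.672 259.536] [180 254  14  12 125] [array([0.3321, 0.1936, 0.16  ])]
bluecapS [278.5455 201.3636] [275 201   7   2  11] [array([0.4502, 0.0343, 0.15  ])]
bluecapS [248.949  212.2038] [243 206  13  14 157] [array([0.5293, 0.111 , 0.15  ])]
bluecapS [293.6262 219.2991] [287 211  15  18 214] [array([0.3853, 0.1055, 0.15  ])]
bluecapS [265.6378 238.3163] [260 230  13  18 196] [array([0.4497, 0.2099, 0.15  ])]
bluecapS [304.9184 242.8469] [298 234  15  18 196] [array([0.3323, 0.1971, 0.15  ])]
bluecapS [284.9775 272.573 ] [280 268  11  10  89] [array([0.365 , 0.3253, 0.15  ])]
green [321.1778 219.4778] [316 215  11  10  90] [array([ 0.4757, -0.2228,  0.065 ])]
mark [286.6 204.8] [286 204   2   3   5] [array([ 0.5239, -0.1095,  0.058 ])]
mark2 [28
[... 1863 characters left out ...]
04 207 207
  207 206 207 207 207 207 206 207]
 [205 204 204 204 204 204 205 203 204 203 203 204 204 204 205 206 206 206
  207 207 207 207 207 207 206 206]
 [205 205 205 205 206 204 204 205 204 204 205 204 204 204 203 203 204 204
  204 205 206 206 206 206 206 206]
 [204 205 205 205 204 205 204 205 205 205 205 205 206 205 205 204 204 203
  203 204 203 202 204 204 204 205]
 [206 206 206 205 205 205 205 205 205 205 205 206 205 205 204 204 205 205
  205 204 204 203 203 203 203 202]
 [208 208 207 207 207 207 207 205 206 206 206 206 205 205 205 205 204 204
  204 205 205 204 205 205 203 204]
 [207 209 208 207 208 207 208 209 208 207 208 206 207 207 206 205 204 205
  205 205 205 205 204 205 204 204]]
```

View pics/crop.png

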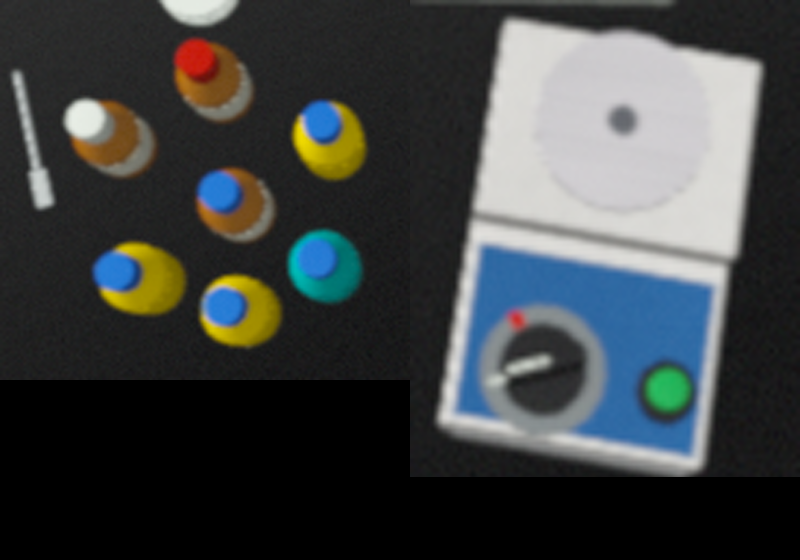

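The crop confirms the amber, labelled, blue-capped bottle at top(184,220). The two views agree on about (0.450, 0.209). In the stirrer crop I can see the plate dot, the red mark, the white pointer and the green button. Next: the stirrer pose, knob angles and the white and red bottle positions.

```bash
cat >> h.py <<'E'
def stirrer(dot,btn):  # pixel of the dot, of the button top
    P=onz('top',dot,.095);B=onz('top',btn,.065)
    v=P[:2]-B[:2]; th=np.arctan2(v[1],v[0])-np.arctan2(.065,.185)
    R=np.array([[np.cos(th),-np.sin(th)],[np.sin(th),np.cos(th)]])
    return P,B,th,R,P[:2]-R@[.085,0]
def go(p,yaw=None):
    o=robot.get_obs();R=o['eef_rot']; d=R.T@(np.array(p)-o['eef_pos'])*100
    print('tcp',o['eef_pos'].round(4),'yawY',np.arctan2(R[1,1],R[0,1]).round(3),'delta cm',d.round(2),'j7',o['joint_pos'][6].round(3),'F',o['contact_force'].round(2),'w',round(o['gripper_width'],4),'t',o['t'])
    if yaw is not None:
        t=-(yaw-np.arctan2(R[1,1],R[0,1])); t=(t+np.pi/2)%np.pi-np.pi/2; print('twist',round(t,3))
E
python3 - <<'E'
from h import *
np.set_printoptions(precision=4,suppress=True)
a=cv2.imread('pics/t0.png');g=255-cv2.cvtColor(a,cv2.COLOR_BGR2GRAY).astype(float)
w=np.clip(g[154:168,302:320]-70,0,None);yy,xx=np.mgrid[154:168,302:320];dot=((xx*w).sum()/w.sum(),(yy*w).sum()/w.sum())
P,B,th,R,O=stirrer(dot,(320.7,219.2))
print(dot,P,B,'dist',np.linalg.norm(P[:2]-B[:2]),'exp',np.hypot(.185,.065),'th',th,O)
K=O+R@[-.1,.03];print('knob',K,'px at .089',proj('top',[*K,.089]),'dial px',proj('top',[*K,.058]))
M=onz('top',(286.3,204.2),.058)[:2]-K; print('mark',np.hypot(*M),np.arctan2(M[1],M[0]))
# pointer: crop scale 390/450=.867*5=4.333
for u,v,z in((550,360,.101),(510,371,.101),(490,382,.065)):
    q=onz('top',((u-410)/4.333+262,v/4.333+135),z)[:2]-K; print('ptr',q,np.hypot(*q),np.arctan2(q[1],q[0]))
for n,uv in(('white',(139.5,196.5)),('red',(177,175))): print(n,onz('top',uv,.165))
go([.450,.209,.240])
E
```

```text
(np.float64(310.65288035450516), np.float64(160.72525849335304)) [ 0.6672 -0.186   0.095 ] [ 0.4766 -0.2212  0.065 ] dist 0.19385525637935605 exp 0.19608671551127577 th -0.1551350810951538 [ 0.5833 -0.1728]
knob [ 0.4891 -0.1278] px at .089 [292.8761 213.6361] dial px [292.0668 215.2152]
mark 0.041538796257874246 0.48264306112878763
ptr [-0.0164 -0.0036] 0.016757368531942846 -2.9275396139988445
ptr [-0.0252  0.0259] 0.03609099183916363 2.342690990273875
ptr [-0.0284  0.0386] 0.047884378425709875 2.2046538838209506
white [0.5195 0.3494 0.165 ]
red [0.5902 0.2387 0.165 ]
tcp [0.2408 0.4938 0.2553] yawY 1.117 delta cm [-31.29 -16.43   1.57] j7 -0.027 F [-0.23 -0.43  1.6 ] w 0.0853 t 0.1
```

Heights and distances check out: dot to button is 0.194 m against 0.196 expected, and the mark radius is 0.0415. Moving over the bottle.

step_arm --deltas '[{"offset": [-1.5, -0.8, 0], "twist": 0, "claw": 60}, {"offset": [-3.2, -1.7, 0], "twist": 0, "claw": 60}, {"offset": [-3.2, -1.7, 0], "twist": 0, "claw": 60}, {"offset": [-3.2, -1.7, 0], "twist": 0, "claw": 60}, {"offset": [-3.5, -1.8, 0], "twist": 0, "claw": 60}, {"offset": [-3.5, -1.8, 0], "twist": 0, "claw": 60}, {"offset": [-3.5, -1.8, 0], "twist": 0, "claw": 60}, {"offset": [-3.2, -1.7, 0], "twist": 0, "claw": 60}, {"offset": [-3.2, -1.7, 0], "twist": 0, "claw": 60}, {"offset": [-3.2, -1.7, 0], "twist": 0, "claw": 60}]'

```text
t: 0.93
eef_pos: [0.45, 0.2084, 0.256]
eef_rot: [[-0.899, 0.438, -0.001], [0.438, 0.899, -0.0], [0.001, -0.0, -1.0]]
contact_force: [0.6, -0.5, 0.1]
gripper_width: 0.0652
```

```bash
python3 - <<'E'
from h import *
go([.450,.209,.151])
E
```

```text
tcp [0.45   0.2084 0.256 ] yawY 1.117 delta cm [ 0.02  0.06 10.5 ] j7 0.698 F [ 0.62 -0.47  0.08] w 0.0652 t 0.9333
```

step_arm --deltas '[{"offset": [0, 0, 2], "twist": 0, "claw": 60}, {"offset": [0, 0, 2.5], "twist": 0, "claw": 60}, {"offset": [0, 0, 2], "twist": 0, "claw": 60}, {"offset": [0, 0, 1.5], "twist": 0, "claw": 60}, {"offset": [0, 0, 1.5], "twist": 0, "claw": 60}, {"offset": [0, 0, 1.0], "twist": 0, "claw": 60}, {"offset": [0, 0, 0], "twist": 0, "claw": 60}]'

```text
t: 1.52
eef_pos: [0.4477, 0.2093, 0.1488]
eef_rot: [[-0.899, 0.438, -0.005], [0.438, 0.899, -0.003], [0.003, -0.005, -1.0]]
contact_force: [0.1, -0.2, -0.8]
gripper_width: 0.0655
```

step_arm --deltas '[{"offset": [0, 0, 0], "twist": 0, "claw": 90}, {"offset": [0, 0, 0], "twist": 0, "claw": 120}, {"offset": [0, 0, 0], "twist": 0, "claw": 150}, {"offset": [0, 0, 0], "twist": 0, "claw": 200}, {"offset": [0, 0, 0], "twist": 0, "claw": 255}, {"offset": [0, 0, 0], "twist": 0, "claw": 255}, {"offset": [0, 0, 0], "twist": 0, "claw": 255}, {"offset": [0, 0, 0], "twist": 0, "claw": 255}]'

```text
t: 2.18
eef_pos: [0.4507, 0.2108, 0.1526]
eef_rot: [[-0.899, 0.438, 0.003], [0.438, 0.899, 0.002], [-0.002, 0.003, -1.0]]
contact_force: [0.3, 0.8, 5.7]
gripper_width: 0.0387
```

```bash
python3 - <<'E'
from h import *
go([.450,.209,.35]); go([.6672,-.186,.35])
a=snap('side','s1.png'); cv2.imwrite('pics/s1c.png',cv2.resize(a[190:320,200:360,::-1],None,fx=4,fy=4))
E
```

```text
tcp [0.4507 0.2108 0.1526] yawY 1.117 delta cm [ -0.05  -0.14 -19.74] j7 0.719 F [0.3  0.76 5.69] w 0.0387 t 2.1833
tcp [0.4507 0.2108 0.1526] yawY 1.117 delta cm [-36.88 -26.13 -19.74] j7 0.719 F [0.3  0.76 5.69] w 0.0387 t 2.1833
```

View pics/s1c.png

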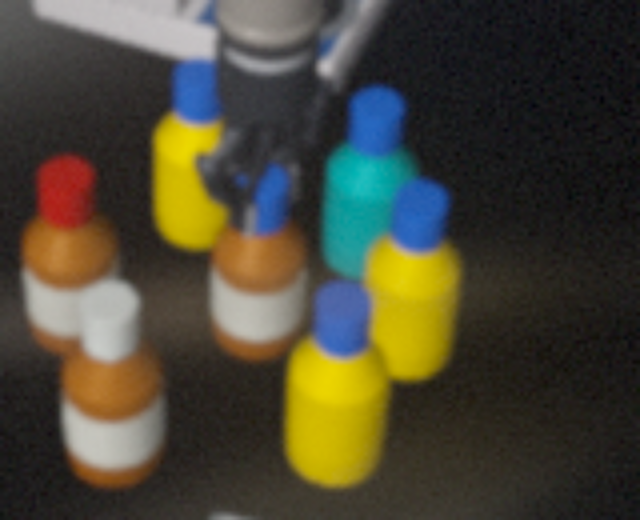

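Gripped (38.7 mm across the cap), with the bottle upright. Now the lift of about 20 cm.

step_arm --deltas '[{"offset": [0, 0, -1], "twist": 0, "claw": 255}, {"offset": [0, 0, -2], "twist": 0, "claw": 255}, {"offset": [0, 0, -2.5], "twist": 0, "claw": 255}, {"offset": [0, 0, -2.5], "twist": 0, "claw": 255}, {"offset": [0, 0, -2.5], "twist": 0, "claw": 255}, {"offset": [0, 0, -2.5], "twist": 0, "claw": 255}, {"offset": [0, 0, -2.5], "twist": 0, "claw": 255}, {"offset": [0, 0, -2.5], "twist": 0, "claw": 255}, {"offset": [0, 0, -2], "twist": 0, "claw": 255}, {"offset": [0, 0, 0], "twist": 0, "claw": 255}]'

```text
t: 3.07
eef_pos: [0.4507, 0.2106, 0.3547]
eef_rot: [[-0.899, 0.438, 0.005], [0.438, 0.899, 0.003], [-0.003, 0.005, -1.0]]
contact_force: [1.1, -0.0, -4.5]
gripper_width: 0.0386
```

```bash
python3 - <<'E'
from h import *
go([.6672,-.186,.30])
E
```

```text
tcp [0.4507 0.2106 0.3547] yawY 1.117 delta cm [-36.83 -26.18   5.47] j7 0.685 F [ 1.14 -0.04 -4.54] w 0.0386 t 3.0667
```

step_arm --deltas '[{"offset": [-1.0, -0.71, 0], "twist": 0, "claw": 255}, {"offset": [-2.2, -1.56, 0], "twist": 0, "claw": 255}, {"offset": [-2.2, -1.56, 0], "twist": 0, "claw": 255}, {"offset": [-2.2, -1.56, 0], "twist": 0, "claw": 255}, {"offset": [-2.2, -1.56, 0], "twist": 0, "claw": 255}, {"offset": [-2.2, -1.56, 0], "twist": 0, "claw": 255}, {"offset": [-2.2, -1.56, 0], "twist": 0, "claw": 255}, {"offset": [-2.2, -1.56, 0], "twist": 0, "claw": 255}, {"offset": [-2.2, -1.56, 0], "twist": 0, "claw": 255}, {"offset": [-2.2, -1.56, 0], "twist": 0, "claw": 255}]'

```text
t: 3.9
eef_pos: [0.571, -0.0146, 0.3482]
eef_rot: [[-0.899, 0.438, -0.006], [0.438, 0.899, 0.0], [0.006, -0.003, -1.0]]
contact_force: [-0.2, -0.3, -5.3]
gripper_width: 0.0387
```

step_arm --deltas '[{"offset": [-2.2, -1.56, 0], "twist": 0, "claw": 255}, {"offset": [-2.2, -1.56, 0], "twist": 0, "claw": 255}, {"offset": [-2.2, -1.56, 0], "twist": 0, "claw": 255}, {"offset": [-2.2, -1.56, 0], "twist": 0, "claw": 255}, {"offset": [-2.2, -1.56, 0], "twist": 0, "claw": 255}, {"offset": [-2.2, -1.56, 0], "twist": 0, "claw": 255}, {"offset": [-1.6, -1.14, 0.5], "twist": 0, "claw": 255}, {"offset": [-0.8, -0.57, 1], "twist": 0, "claw": 255}, {"offset": [-0.4, -0.28, 1], "twist": 0, "claw": 255}, {"offset": [0, 0, 1], "twist": 0, "claw": 255}]'

```text
t: 4.73
eef_pos: [0.6651, -0.1861, 0.3124]
eef_rot: [[-0.898, 0.44, -0.005], [0.44, 0.898, 0.002], [0.005, -0.001, -1.0]]
contact_force: [0.6, -0.1, -4.5]
gripper_width: 0.039
```

```bash
python3 - <<'E'
from h import *
go([.6672,-.186,.2526])
a=snap('top','t2.png');b=snap('side','s2.png')
A=cv2.resize(a[110:250,250:360],None,fx=3.5,fy=3.5);B=cv2.resize(b[100:240,200:310],None,fx=3.5,fy=3.5)
cv2.imwrite('pics/c2.png',np.hstack([A,B])[:,:,::-1])
E
```

```text
tcp [ 0.6651 -0.1861  0.3124] yawY 1.115 delta cm [-0.21  0.11  5.98] j7 1.506 F [ 0.65 -0.08 -4.48] w 0.039 t 4.7333
```

View pics/c2.png

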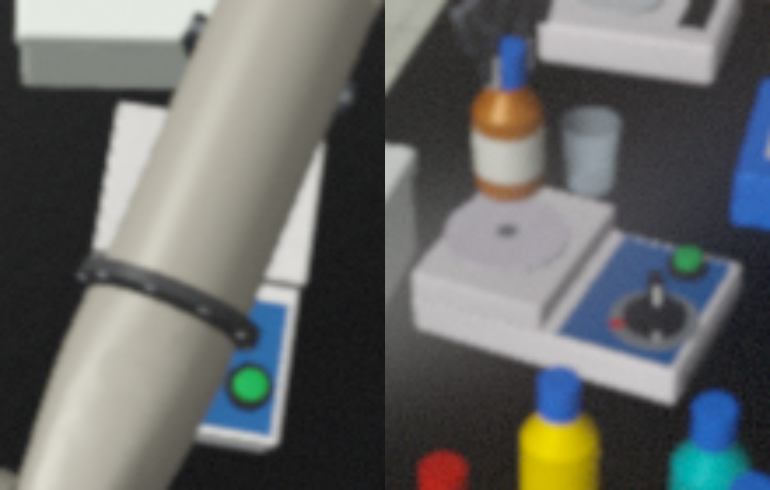

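The bottle hangs upright over the plate and the dot is visible in the side crop at (508,230), i.e. px (235.1,165.7). I'll cross-check the dot, knob and pointer with this view while it is unobstructed.

```bash
python3 - <<'E'
from h import *
np.set_printoptions(precision=4,suppress=True)
b=cv2.imread('pics/s2.png')
f=lambda u,v:(200+(u-385)/3.5,100+v/3.5)
print('dot',onz('side',f(508,230),.095),'btn',onz('side',f(688,260),.065))
K=np.array([.4891,-.1278])
for uv,z in((f(656,283),.101),(f(657,302),.101),(f(656,334),.065),(f(617,323),.058)):
    q=onz('side',uv,z)[:2]-K;print(uv,q,np.hypot(*q),np.arctan2(q[1],q[0]))
for uv,z in(((294.3,213.5),.101),((285.1,215.9),.101),((280.5,218.3),.065)):
    q=onz('top',uv,z)[:2]-K;print('top',q,np.hypot(*q),np.arctan2(q[1],q[0]))
E
```

```text
dot [ 0.666  -0.1844  0.095 ] btn [ 0.4746 -0.2234  0.065 ]
(277.42857142857144, 180.85714285714286) [ 0.0011 -0.0026] 0.002853271704048936 -1.18844953242387
(277.7142857142857, 186.28571428571428) [-0.0069  0.0274] 0.028221794289770397 1.8185053364052128
(277.42857142857144, 195.42857142857144) [-0.009   0.0349] 0.036067832620132446 1.8232907035997512
(266.2857142857143, 192.28571428571428) [0.0358 0.0204] 0.041184726516432596 0.517591749871091
top [-0.0015 -0.0035] 0.0037962732740025526 -1.9859362888515808
top [-0.0099  0.0259] 0.027761311536535615 1.9362652049467746
top [-0.0122  0.0386] 0.04053314746742046 1.8774922905270657
```

step_arm --deltas '[{"offset": [-0.2, 0.1, 1], "twist": 0, "claw": 255}, {"offset": [0, 0, 1.2], "twist": 0, "claw": 255}, {"offset": [0, 0, 1.2], "twist": 0, "claw": 255}, {"offset": [0, 0, 0.8], "twist": 0, "claw": 255}, {"offset": [0, 0, 0.5], "twist": 0, "claw": 255}, {"offset": [0, 0, 0.2], "twist": 0, "claw": 255}, {"offset": [0, 0, 0], "twist": 0, "claw": 255}, {"offset": [0, 0, 0], "twist": 0, "claw": 255}]'

```text
t: 5.5
eef_pos: [0.6685, -0.1856, 0.268]
eef_rot: [[-0.899, 0.438, 0.001], [0.438, 0.899, -0.0], [-0.001, 0.0, -1.0]]
contact_force: [0.4, 1.3, -4.2]
gripper_width: 0.0382
```

step_arm --deltas '[{"offset": [0.1, 0, 0.5], "twist": 0, "claw": 255}, {"offset": [0, 0, 0.5], "twist": 0, "claw": 255}, {"offset": [0, 0, 0.3], "twist": 0, "claw": 255}, {"offset": [0, 0, 0.2], "twist": 0, "claw": 255}, {"offset": [0, 0, 0.1], "twist": 0, "claw": 255}, {"offset": [0, 0, 0], "twist": 0, "claw": 255}, {"offset": [0, 0, 0], "twist": 0, "claw": 255}, {"offset": [0, 0, 0], "twist": 0, "claw": 255}]'

```text
t: 6.17
eef_pos: [0.6675, -0.1853, 0.2516]
eef_rot: [[-0.899, 0.438, 0.001], [0.438, 0.899, -0.0], [-0.001, 0.0, -1.0]]
contact_force: [-1.1, -0.8, -4.1]
gripper_width: 0.0384
```

step_arm --deltas '[{"offset": [0, 0, 0.1], "twist": 0, "claw": 255}, {"offset": [0, 0, 0.1], "twist": 0, "claw": 255}, {"offset": [0, 0, 0.1], "twist": 0, "claw": 255}, {"offset": [0, 0, 0], "twist": 0, "claw": 255}, {"offset": [0, 0, 0], "twist": 0, "claw": 255}]'

```text
t: 6.58
eef_pos: [0.6673, -0.1852, 0.2482]
eef_rot: [[-0.899, 0.438, -0.0], [0.438, 0.899, 0.0], [0.0, 0.0, -1.0]]
contact_force: [-0.4, 0.1, -4.1]
gripper_width: 0.0385
```

step_arm --deltas '[{"offset": [0, 0, 0.1], "twist": 0, "claw": 255}, {"offset": [0, 0, 0.05], "twist": 0, "claw": 255}, {"offset": [0, 0, 0.05], "twist": 0, "claw": 255}, {"offset": [0, 0, 0], "twist": 0, "claw": 255}, {"offset": [0, 0, 0], "twist": 0, "claw": 255}]'

```text
t: 7.0
eef_pos: [0.6675, -0.1853, 0.2478]
eef_rot: [[-0.899, 0.438, 0.002], [0.438, 0.899, -0.0], [-0.002, 0.0, -1.0]]
contact_force: [-2.1, 0.8, 3.5]
gripper_width: 0.0382
```

It touches down at 0.2478 as predicted, and the force goes from −4.1 to +3.5 N. Releasing.

step_arm --deltas '[{"offset": [0, 0, 0], "twist": 0, "claw": 140}, {"offset": [0, 0, 0], "twist": 0, "claw": 120}, {"offset": [0, 0, 0], "twist": 0, "claw": 90}, {"offset": [0, 0, 0], "twist": 0, "claw": 60}, {"offset": [0, 0, 0], "twist": 0, "claw": 50}, {"offset": [0, 0, 0], "twist": 0, "claw": 50}, {"offset": [0, 0, 0], "twist": 0, "claw": 50}]'

```text
t: 7.58
eef_pos: [0.6674, -0.1853, 0.2461]
eef_rot: [[-0.899, 0.438, -0.0], [0.438, 0.899, -0.0], [-0.0, -0.0, -1.0]]
contact_force: [0.2, -0.3, 0.1]
gripper_width: 0.0683
```

step_arm --deltas '[{"offset": [0, 0, -0.5], "twist": 0, "claw": 50}, {"offset": [0, 0, -1], "twist": 0, "claw": 50}, {"offset": [0, 0, -1.5], "twist": 0, "claw": 50}, {"offset": [0, 0, -1.5], "twist": 0, "claw": 50}, {"offset": [0, 0, -1.5], "twist": 0, "claw": 50}, {"offset": [0, 0, -1.5], "twist": 0, "claw": 50}, {"offset": [0, 0, -0.5], "twist": 0, "claw": 50}]'

```text
t: 8.17
eef_pos: [0.6682, -0.1858, 0.3304]
eef_rot: [[-0.899, 0.438, 0.006], [0.438, 0.899, -0.002], [-0.006, 0.001, -1.0]]
contact_force: [-0.6, -0.2, 0.2]
gripper_width: 0.0685
```

```bash
python3 - <<'E'
from h import *
go([.489,-.129,.20],1.85-np.pi/2)
a=snap('side','s3.png');snap('top','t3.png')
hsv=cv2.cvtColor(a,cv2.COLOR_RGB2HSV); m=cv2.inRange(hsv,(105,140,80),(125,255,255)); z=m*0; z[90:170,200:260]=m[90:170,200:260]
n,_,st,ce=cv2.connectedComponentsWithStats(z)
for i in range(1,n):
    if st[i,4]>20: print(ce[i],st[i],onz('side',ce[i],.095+.147))
cv2.imwrite('pics/c3.png',cv2.resize(a[90:230,190:320,::-1],None,fx=4,fy=4))
E
```

```text
tcp [ 0.6682 -0.1858  0.3304] yawY 1.117 delta cm [18.68 -2.76 12.92] j7 1.502 F [-0.62 -0.18  0.24] w 0.0685 t 8.1667
twist 0.838
[233.18120805 131.51006711] [228 125  12  14 149] [ 0.67201828 -0.19012896  0.242     ]
```

View pics/c3.png

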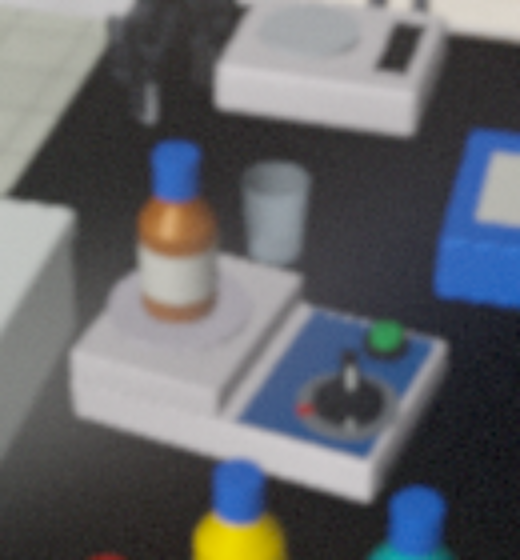

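The bottle stands upright and centred: cap ray ≈ (0.672,−0.190) against plate (0.667,−0.185). The knob pointer faces the camera and the red mark is at crop (305,408). Pointer ≈1.85 rad, mark ≈0.50 rad, so about 1.35 rad clockwise. Moving over the knob.

step_arm --deltas '[{"offset": [1.0, -0.15, 0], "twist": 0, "claw": 80}, {"offset": [2.2, -0.33, 0], "twist": 0, "claw": 80}, {"offset": [2.5, -0.37, 0], "twist": 0, "claw": 80}, {"offset": [2.5, -0.37, 0], "twist": 0, "claw": 80}, {"offset": [2.5, -0.37, 0], "twist": 0, "claw": 80}, {"offset": [2.5, -0.37, 0], "twist": 0, "claw": 80}, {"offset": [2.4, -0.37, 0], "twist": 0, "claw": 80}, {"offset": [2.0, -0.3, 0], "twist": 0, "claw": 80}, {"offset": [1.1, -0.15, 0], "twist": 0, "claw": 80}]'

```text
t: 9.02
eef_pos: [0.4843, -0.1275, 0.3257]
eef_rot: [[-0.899, 0.438, -0.002], [0.438, 0.899, 0.002], [0.003, 0.0, -1.0]]
contact_force: [0.3, -1.1, 0.1]
gripper_width: 0.0584
```

step_arm --deltas '[{"offset": [0, 0, 1.5], "twist": 0.1, "claw": 80}, {"offset": [0, 0, 2], "twist": 0.11, "claw": 80}, {"offset": [0, 0, 2.5], "twist": 0.11, "claw": 80}, {"offset": [0, 0, 2.5], "twist": 0.11, "claw": 80}, {"offset": [0, 0, 2.5], "twist": 0.11, "claw": 80}, {"offset": [0, 0, 2], "twist": 0.11, "claw": 80}, {"offset": [0, 0, 1], "twist": 0.11, "claw": 80}, {"offset": [0, 0, 0.5], "twist": 0.08, "claw": 80}, {"offset": [0, 0, 0], "twist": 0, "claw": 80}, {"offset": [0, 0, 0], "twist": 0, "claw": 80}]'

```text
t: 9.85
eef_pos: [0.4864, -0.128, 0.1806]
eef_rot: [[-0.276, 0.961, -0.002], [0.961, 0.276, 0.0], [0.001, -0.002, -1.0]]
contact_force: [0.9, -0.5, 0.7]
gripper_width: 0.0585
```

```bash
python3 - <<'E'
from h import *
go([.489,-.129,.098],1.86-np.pi/2)
E
```

```text
tcp [ 0.4864 -0.128   0.1806] yawY 0.279 delta cm [-0.17  0.23  8.26] j7 0.669 F [ 0.87 -0.48  0.71] w 0.0585 t 9.85
twist -0.01
```

step_arm --deltas '[{"offset": [-0.1, 0.2, 1.5], "twist": 0, "claw": 80}, {"offset": [0, 0, 2], "twist": 0, "claw": 80}, {"offset": [0, 0, 2], "twist": 0, "claw": 80}, {"offset": [0, 0, 1.5], "twist": 0, "claw": 80}, {"offset": [0, 0, 0.8], "twist": 0, "claw": 80}, {"offset": [0, 0, 0.4], "twist": 0, "claw": 80}, {"offset": [0, 0, 0], "twist": 0, "claw": 80}]'

```text
t: 10.43
eef_pos: [0.4892, -0.1287, 0.0991]
eef_rot: [[-0.274, 0.962, -0.0], [0.962, 0.274, 0.0], [0.0, -0.0, -1.0]]
contact_force: [-0.0, 0.1, -0.4]
gripper_width: 0.0589
```

step_arm --deltas '[{"offset": [0, 0, 0], "twist": 0, "claw": 110}, {"offset": [0, 0, 0], "twist": 0, "claw": 140}, {"offset": [0, 0, 0], "twist": 0, "claw": 170}, {"offset": [0, 0, 0], "twist": 0, "claw": 200}, {"offset": [0, 0, 0], "twist": 0, "claw": 255}, {"offset": [0, 0, 0], "twist": 0, "claw": 255}, {"offset": [0, 0, 0], "twist": 0, "claw": 255}]'

```text
t: 11.02
eef_pos: [0.4912, -0.1285, 0.1004]
eef_rot: [[-0.274, 0.962, 0.004], [0.962, 0.274, -0.0], [-0.001, 0.004, -1.0]]
contact_force: [3.0, 1.1, 3.8]
gripper_width: 0.0151
```

```bash
python3 - <<'E'
from h import *
go([.489,-.129,.098],1.86-np.pi/2)
E
```

```text
tcp [ 0.4912 -0.1285  0.1004] yawY 0.278 delta cm [ 0.01 -0.23  0.24] j7 0.728 F [3.01 1.11 3.8 ] w 0.0151 t 11.0167
twist -0.011
```

The bar is gripped (15 mm). Turning clockwise 1.2 rad first, then a closer look.

step_arm --deltas '[{"offset": [0, 0.15, 0], "twist": 0.06, "claw": 255}, {"offset": [0, 0, 0], "twist": 0.1, "claw": 255}, {"offset": [0, 0, 0], "twist": 0.1, "claw": 255}, {"offset": [0, 0, 0], "twist": 0.1, "claw": 255}, {"offset": [0, 0, 0], "twist": 0.1, "claw": 255}, {"offset": [0, 0, 0], "twist": 0.1, "claw": 255}, {"offset": [0, 0, 0], "twist": 0.1, "claw": 255}, {"offset": [0, 0, 0], "twist": 0.1, "claw": 255}, {"offset": [0, 0, 0], "twist": 0.1, "claw": 255}, {"offset": [0, 0, 0], "twist": 0.1, "claw": 255}]'

```text
t: 11.85
eef_pos: [0.4893, -0.128, 0.1004]
eef_rot: [[0.635, 0.773, -0.003], [0.773, -0.635, 0.002], [-0.0, -0.004, -1.0]]
contact_force: [-3.7, 3.3, 11.5]
gripper_width: 0.0151
```

step_arm --deltas '[{"offset": [0, 0, 0], "twist": 0.1, "claw": 255}, {"offset": [0, 0, 0], "twist": 0.1, "claw": 255}, {"offset": [0, 0, 0], "twist": 0.04, "claw": 255}, {"offset": [0, 0, 0], "twist": 0, "claw": 255}, {"offset": [0, 0, 0], "twist": 0, "claw": 255}, {"offset": [0, 0, 0], "twist": 0, "claw": 255}]'

```text
t: 12.35
eef_pos: [0.4889, -0.1276, 0.1004]
eef_rot: [[0.797, 0.603, -0.004], [0.603, -0.797, 0.003], [-0.001, -0.005, -1.0]]
contact_force: [-4.6, 2.7, 14.2]
gripper_width: 0.0149
```

```bash
python3 - <<'E'
from h import *
go([.489,-.129,.098],0.5-np.pi/2)
a=snap('side','s4.png');b=snap('top','t4.png')
A=cv2.resize(a[165:215,240:300],None,fx=8,fy=8,interpolation=cv2.INTER_CUBIC);B=cv2.resize(b[190:240,270:310],None,fx=8,fy=8,interpolation=cv2.INTER_CUBIC)
cv2.imwrite('pics/c4.png',np.hstack([A,B])[:,:,::-1])
E
```

```text
tcp [ 0.4889 -0.1276  0.1004] yawY -0.923 delta cm [-0.07  0.12  0.23] j7 -0.325 F [-4.59  2.74 14.23] w 0.0149 t 12.35
twist 0.148
```

View pics/c4.png

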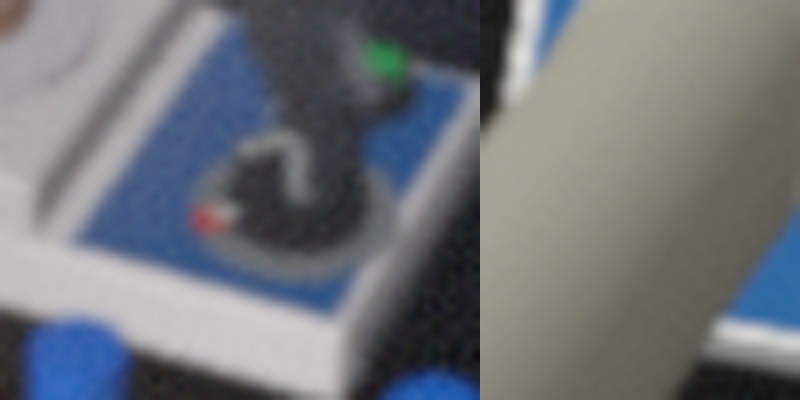

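Side crop: the white pointer end at (228,210) is just short of the red mark at (207,218). The top view is hidden by the arm.

```bash
python3 - <<'E'
from h import *
K=np.array([.4889,-.1276])
for n,uv,z in(('ptr',(240+228/8-.5,165+210/8-.5),.0645),('mark',(240+207/8-.5,165+218/8-.5),.0605)):
    q=onz('side',uv,z)[:2]-K;print(n,np.hypot(*q),np.arctan2(q[1],q[0]))
for th in(.648,.56,.5,.45):
    for z,r in((.062,.043),(.062,.035)): print(th,r,((proj('side',[K[0]+r*np.cos(th),K[1]+r*np.sin(th),z])-[240,165]+.5)*8).round(1))
b=cv2.imread('pics/s4.png')[185:197,260:276]; print(b.min(2)); print(b[:,:,2].astype(int)-b[:,:,1])
E
```

```text
ptr 0.03509615498576425 0.5264938553365072
mark 0.04453445903498117 0.4919230150581283
0.648 0.043 [215. 224.]
0.648 0.035 [231.2 219.9]
0.56 0.043 [212.1 219. ]
0.56 0.035 [228.8 215.8]
0.5 0.043 [210.5 215.5]
0.5 0.035 [227.5 212.9]
0.45 0.043 [209.5 212.5]
0.45 0.035 [226.6 210.5]
[[ 68  69  68  68  65  75  79  93  90  81  72  71  64  57  55  91]
 [ 68  72  69  61  68  82 100 102  95  78  60  52  54  47  59  84]
 [ 67  65  66  67  82  97 104 104  88  71  58  57  54  52  59  80]
 [ 64  68  67  73  90  97 103  95  80  62  55  56  53  50  52  80]
 [ 69  63  65  78  96 104 107 103  83  58  52  52  51  49  55  67]
 [ 69  60  67  86 101 106 114 115 113  89  66  55  50  51  46  57]
 [ 66  63  67  87  88 101 116 131 133 107  76  55  49  49  48  51]
 [ 66  61  65  82  83  80  98 113 114  94  63  53  49  54  48  47]
 [ 66  61  66  84  78  85  91  96  93  78  62  54  56  46  46  45]
 [ 64  59  59  68  86  92 102 101 100  90  75  65  57  48  47  50]
 [ 60  60  54  64  69  88  97 109 107 104  98  86  71  69  58  57]
 [ 57  63  57  59  60  72  84 100 103 105 106 102  97  84  79  76]]
[[-21 -22 -25 -23 -23 -18 -16  -8  -7  -3  -3  -1   2   4   2   0]
 [-26 -20 -22 -24 -21 -15  -7  -2  -3  -3   2   1   3   5   0   0]
 [-21 -24 -24 -24 -15  -8  -3  -2   0   1  -1  -2  -1   1   0  -2]
 [-25 -22 -25 -20 -11  -7  -5   0  -5   2   2   3   2  -3   4   1]
 [-23 -25 -23 -18  -7  -2  -1   0   1  -1  -2   1  -2  -1   0   2]
 [-23 -28 -21  -8   3  14  13   8   0  -3  -1   0   0   1   1  -2]
 [-23 -26 -21   1  33  43  36  18   7  -1   0  -2   4   2   1   3]
 [-24 -27 -22  11  44  66  58  38  15   5   2   2   1   1   3   1]
 [-26 -26 -24  -2  32  52  50  39  22   7   3   1   3   7  -1   1]
 [-25 -27 -26 -17   0  18  16  13   6   2  -3   0   0   5   2   4]
 [-27 -27 -31 -24 -20  -8  -6  -1   1  -1  -2  -3  -1   0   2  -2]
 [-28 -29 -29 -27 -27 -24 -15  -5  -5  -2  -4  -2  -3  -2  -2  -2]]
```

The picture says about 0.03 rad is left, and the jaw angle (0.648 vs mark ≈0.50) says about 0.14. I'll turn 0.08 more, let go, back off and compare pointer and mark without the arm in the way.

step_arm --deltas '[{"offset": [0, 0, 0], "twist": 0.04, "claw": 255}, {"offset": [0, 0, 0], "twist": 0.04, "claw": 255}, {"offset": [0, 0, 0], "twist": 0, "claw": 255}, {"offset": [0, 0, 0], "twist": 0, "claw": 255}, {"offset": [0, 0, 0], "twist": 0, "claw": 255}, {"offset": [0, 0, 0], "twist": 0, "claw": 120}, {"offset": [0, 0, 0], "twist": 0, "claw": 80}, {"offset": [0, 0, 0], "twist": 0, "claw": 80}, {"offset": [0, 0, 0], "twist": 0, "claw": 80}, {"offset": [0, 0, 0], "twist": 0, "claw": 80}]'

```text
t: 13.28
eef_pos: [0.4903, -0.1283, 0.0989]
eef_rot: [[0.843, 0.538, -0.001], [0.538, -0.843, -0.0], [-0.001, -0.0, -1.0]]
contact_force: [-0.2, 0.2, -0.2]
gripper_width: 0.0585
```

step_arm --deltas '[{"offset": [0, 0, -1], "twist": 0, "claw": 80}, {"offset": [0, 0, -2], "twist": 0, "claw": 80}, {"offset": [0, 0, -3], "twist": 0, "claw": 80}, {"offset": [0, 0, -3], "twist": 0, "claw": 80}, {"offset": [0, 0, -2], "twist": 0, "claw": 80}, {"offset": [0, 0, 0], "twist": 0, "claw": 80}]'

```text
t: 13.78
eef_pos: [0.4936, -0.13, 0.2145]
eef_rot: [[0.843, 0.537, 0.01], [0.537, -0.843, -0.002], [0.007, 0.007, -1.0]]
contact_force: [0.5, 0.0, 0.7]
gripper_width: 0.0584
```

```bash
python3 - <<'E'
from h import *
go([.47,.06,.25])
E
```

```text
tcp [ 0.4936 -0.13    0.2145] yawY -1.003 delta cm [  8.25 -17.27  -3.6 ] j7 -0.502 F [0.5  0.04 0.73] w 0.0584 t 13.7833
```

step_arm --deltas '[{"offset": [0.6, -1.2, -1], "twist": 0, "claw": 80}, {"offset": [1.2, -2.5, -1], "twist": 0, "claw": 80}, {"offset": [1.2, -2.5, -1], "twist": 0, "claw": 80}, {"offset": [1.2, -2.5, -0.6], "twist": 0, "claw": 80}, {"offset": [1.2, -2.5, 0], "twist": 0, "claw": 80}, {"offset": [1.2, -2.5, 0], "twist": 0, "claw": 80}, {"offset": [1.2, -2.5, 0], "twist": 0, "claw": 80}, {"offset": [0.6, -1.2, 0], "twist": 0, "claw": 80}, {"offset": [0, 0, 0], "twist": 0, "claw": 80}]'

```text
t: 14.53
eef_pos: [0.4671, 0.0683, 0.2448]
eef_rot: [[0.839, 0.544, -0.002], [0.544, -0.839, 0.002], [-0.0, -0.002, -1.0]]
contact_force: [0.5, 1.0, -0.7]
gripper_width: 0.0586
```

```bash
python3 - <<'E'
from h import *
go([.4757,-.2225,.2])
a=np.mean([robot.snapshot('side').astype(float) for _ in range(4)],0).astype(np.uint8);b=np.mean([robot.snapshot('top').astype(float) for _ in range(4)],0).astype(np.uint8)
cv2.imwrite('pics/s5.png',a[:,:,::-1]);cv2.imwrite('pics/t5.png',b[:,:,::-1])
A=cv2.resize(a[170:210,250:300],None,fx=8,fy=8,interpolation=cv2.INTER_CUBIC);B=cv2.resize(b[195:235,270:320],None,fx=8,fy=8,interpolation=cv2.INTER_CUBIC)
cv2.imwrite('pics/c5.png',np.hstack([A,B])[:,:,::-1])
E
```

```text
tcp [0.4671 0.0683 0.2448] yawY -0.995 delta cm [-15.1   24.87   4.43] j7 -1.003 F [ 0.49  0.98 -0.68] w 0.0586 t 14.5333
```

View pics/c5.png

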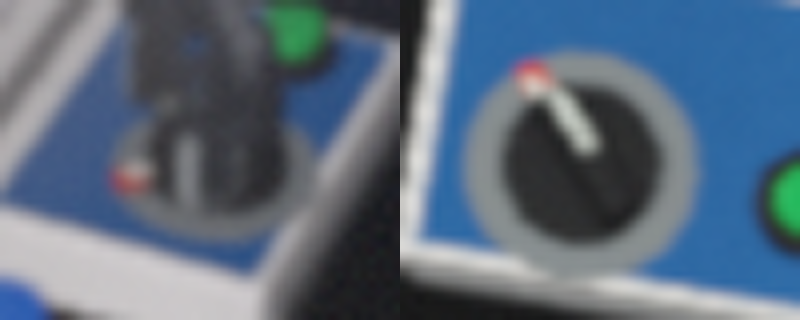

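In the top crop the white pointer runs from (590,150) to about (537,88) and the red mark is at (532,72), so they are close. Putting numbers on it, with the axis taken from the grey disc outline.

```bash
python3 - <<'E'
from h import *
np.set_printoptions(precision=4,suppress=True)
b=cv2.imread('pics/t5.png').astype(int)[195:235,270:320]; B,G,R=b[...,0],b[...,1],b[...,2]; yy,xx=np.mgrid[195:235,270:320]
sat=b.max(2)-b.min(2); cen=(270+22.5,195+20)
near=(np.hypot(xx-292.5,yy-215)<16)
disc=((sat<45)&near).astype(np.uint8); c=max(cv2.findContours(disc,0,1)[0],key=cv2.contourArea); h=cv2.convexHull(c)
e=cv2.fitEllipse(h); dc=np.array(e[0])+[270,195]; K=onz('top',dc,.058)[:2]; print('disc',dc,e[1],'K',K, 'size m', np.array(e[1])/381.96*1.25)
def cent(w): w=np.clip(w,0,None)*near; return (xx*w).sum()/w.sum(),(yy*w).sum()/w.sum()
red=cent((R-G-25)); print('red',red)
wb=np.where((b.min(2)>150)&near); 
for Kc in (K,np.array([.4891,-.1278])):
    q=onz('top',red,.059)[:2]-Kc; print('mark',np.hypot(*q),np.arctan2(q[1],q[0]))
bar=(b.min(2)>120)&near&(sat<30)
for z,rmin,rmax in((.101,2,11),):
    k=proj('top',[*K,z]); r=np.hypot(xx-k[0],yy-k[1]); d=np.hypot(xx-dc[0],yy-dc[1])
    m=bar&(d<9.5); pts=np.array([onz('top',p,z)[:2] for p in zip(xx[m],yy[m])])
    u=np.linalg.svd(pts-pts.mean(0))[2][0]; q=pts.mean(0)-K; u*=np.sign(u@q)
    print('bar line n',m.sum(),'angle',np.arctan2(u[1],u[0]),'from K',np.arctan2(q[1],q[0]),np.hypot(*q), 'perp off',q[0]*u[1]-q[1]*u[0])
print(b.min(2)[6:20,10:26]); print((R-G)[6:20,10:26])
E
```

```text
disc [291.8666 215.9985] (28.324974060058594, 30.199684143066406) K [ 0.4865 -0.1271] size m [0.0927 0.0988]
red (np.float64(286.1764705882353), np.float64(203.49346405228758))
mark 0.04580571087370872 0.4304311185909074
mark 0.043741567360966384 0.47022697891107407
bar line n 22 angle 0.6063394828694392 from K 0.4059180721533415 0.014023651582744366 perp off 0.0027918611438615274
[[ 46  45  48  46  47  53  63  70  76  85  94  97  93  89  87  82]
 [ 46  46  45  54  78  98  98 110 124 124 127 127 127 126 125 123]
 [ 47  47  50  76  98  97  99 107 125 138 135 134 134 134 134 134]
 [ 46  51  69 101 119 136 144 132 129 136 129 127 128 129 129 132]
 [ 51  70  98 122 139 154 178 167 148 136 113  97  98 100 105 110]
 [ 69  99 121 132 140 145 170 166 158 160 137  95  66  63  65  71]
 [ 97 121 132 135 133 126 122 114 132 172 176 137  76  45  45  48]
 [113 130 134 132 121  96  68  58  93 153 186 168 107  52  43  43]
 [123 133 134 127 104  70  46  37  58 122 178 183 145  88  52  45]
 [130 134 129 113  83  55  41  37  43  87 150 181 173 129  71  45]
 [133 133 122  95  64  47  43  41  39  55 101 
[... 461 characters left out ...]
  11  -4  -7  -7  -6  -7  -6]
 [-54 -40 -25 -11  12  30  23  29  33  16   1  -5  -5  -5  -5  -5]
 [-42 -24 -13  -8   3  18  10   8   7   0  -4  -3  -1  -1  -3  -4]
 [-25 -13  -8  -6  -4   3   4  -1  -4  -5  -6  -5  -3  -1  -1  -1]
 [-17  -9  -8  -6  -6  -4  -2  -2  -2  -4  -5  -5  -5  -2  -2  -1]
 [-13  -8  -7  -6  -5  -3   0  -2  -2  -4  -6  -6  -6  -3   0   0]
 [ -9  -7  -7  -5  -4  -1  -1  -2   1  -4  -5  -6  -5  -5  -2  -1]
 [ -8  -7  -6  -5  -2   1   2   0   1  -1  -3  -5  -6  -5  -3  -1]
 [ -6  -6  -5  -4  -1   0   1   1   0  -2  -2  -4  -5  -5  -3   0]
 [ -5  -5  -4  -2  -1  -1   0  -1   0   0  -1  -2  -4  -5  -4  -1]
 [ -6  -5  -5  -3   0   1   0   0  -1   1  -1  -1  -2  -2  -2  -1]]
```

Red shows on both sides of the white tip at row 205 (white ≈286.4, red ≈286.8), so the pointer is inside the mark, about 1 mm anticlockwise. The jaw angle (0.568) and the bar line (0.606) against the mark (0.43–0.48) put it nearer 4–7 mm off, which disagrees. One direct check of the tip decides whether to nudge.

```bash
python3 - <<'E'
from h import *
for K in(np.array([.4891,-.1278]),np.array([.4865,-.1271])):
  for n,uv,z in(('tip@62',(286.4,205),.062),('tip@65',(286.4,205),.065),('tip row204',(286.1,204),.064),('red t0',(286.4,204.3),.059),('red now',(286.3,203.2),.059)):
    q=onz('top',uv,z)[:2]-K;print(n,np.hypot(*q).round(4),np.arctan2(q[1],q[0]).round(3))
a=cv2.imread('pics/t0.png').astype(int); print((a[...,2]-a[...,1])[201:208,281:292])
go([.490,-.1283,.2448])
E
```

```text
tip@62 0.0385 0.524
tip@65 0.0381 0.537
tip row204 0.0416 0.512
red t0 0.041 0.484
red now 0.0445 0.452
tip@62 0.0404 0.477
tip@65 0.04 0.488
tip row204 0.0436 0.469
red t0 0.043 0.441
red now 0.0465 0.414
[[-57 -58 -55 -57 -50 -40 -39 -37 -33 -29 -26]
 [-57 -57 -49 -24  12  30  18  -2 -11 -11 -10]
 [-60 -54 -30  31  90 114  84  33   2  -7  -7]
 [-57 -43 -15  39 100 147 123  58  10  -5  -7]
 [-41 -24 -10  18  75 123 122  67  21   0  -5]
 [-23 -12 -10   4  40  74  70  42  13   2  -2]
 [-13  -8  -7  -3   7  22  23   9   0  -3  -1]]
tcp [0.4681 0.0622 0.2454] yawY -1.006 delta cm [-8.35 17.26  0.06] j7 -1.002 F [-0.   -0.37 -0.5 ] w 0.059 t 14.9333
```

The tip sits 0.03–0.07 rad (1.5–3 mm) short of the middle line: inside the mark, but the margin is thin. I'll nudge it 0.05 rad clockwise with the jaws still aligned to the bar.

step_arm --deltas '[{"offset": [-0.6, 1.2, 0], "twist": 0, "claw": 80}, {"offset": [-1.2, 2.5, 0], "twist": 0, "claw": 80}, {"offset": [-1.2, 2.5, 0], "twist": 0, "claw": 80}, {"offset": [-1.2, 2.5, 0], "twist": 0, "claw": 80}, {"offset": [-1.2, 2.5, 0], "twist": 0, "claw": 80}, {"offset": [-1.2, 2.5, 0], "twist": 0, "claw": 80}, {"offset": [-1.2, 2.5, 0], "twist": 0, "claw": 80}, {"offset": [-0.6, 1.2, 0], "twist": 0, "claw": 80}, {"offset": [0, 0, 0], "twist": 0, "claw": 80}, {"offset": [0, 0, 0], "twist": 0, "claw": 80}]'

```text
t: 15.77
eef_pos: [0.4904, -0.1295, 0.2453]
eef_rot: [[0.845, 0.535, -0.0], [0.535, -0.845, 0.0], [-0.0, -0.0, -1.0]]
contact_force: [0.4, 1.2, 0.7]
gripper_width: 0.0585
```

```bash
python3 - <<'E'
from h import *
go([.490,-.1280,.099])
E
```

```text
tcp [ 0.4904 -0.1295  0.2453] yawY -1.006 delta cm [ 0.05 -0.14 14.63] j7 -0.524 F [0.39 1.15 0.68] w 0.0585 t 15.7667
```

step_arm --deltas '[{"offset": [0, -0.15, 1.5], "twist": 0, "claw": 80}, {"offset": [0, 0, 3], "twist": 0, "claw": 80}, {"offset": [0, 0, 3], "twist": 0, "claw": 80}, {"offset": [0, 0, 3], "twist": 0, "claw": 80}, {"offset": [0, 0, 2], "twist": 0, "claw": 80}, {"offset": [0, 0, 1.3], "twist": 0, "claw": 80}, {"offset": [0, 0, 0.7], "twist": 0, "claw": 80}, {"offset": [0, 0, 0], "twist": 0, "claw": 80}, {"offset": [0, 0, 0], "twist": 0, "claw": 110}, {"offset": [0, 0, 0], "twist": 0, "claw": 150}]'

```text
t: 16.6
eef_pos: [0.4909, -0.1268, 0.1014]
eef_rot: [[0.843, 0.539, 0.002], [0.539, -0.843, -0.0], [0.002, 0.001, -1.0]]
contact_force: [0.8, -0.1, -0.0]
gripper_width: 0.0377
```

step_arm --deltas '[{"offset": [0, 0, 0], "twist": 0, "claw": 200}, {"offset": [0, 0, 0], "twist": 0, "claw": 255}, {"offset": [0, 0, 0], "twist": 0, "claw": 255}, {"offset": [0, 0, 0], "twist": 0, "claw": 255}, {"offset": [0, 0, 0], "twist": 0.03, "claw": 255}, {"offset": [0, 0, 0], "twist": 0.02, "claw": 255}, {"offset": [0, 0, 0], "twist": 0, "claw": 255}, {"offset": [0, 0, 0], "twist": 0, "claw": 255}, {"offset": [0, 0, 0], "twist": 0, "claw": 255}]'

```text
t: 17.35
eef_pos: [0.4903, -0.1264, 0.1016]
eef_rot: [[0.869, 0.495, 0.001], [0.495, -0.869, 0.002], [0.002, -0.001, -1.0]]
contact_force: [-1.8, 1.3, 5.5]
gripper_width: 0.0154
```

step_arm --deltas '[{"offset": [0, 0, 0], "twist": 0, "claw": 140}, {"offset": [0, 0, 0], "twist": 0, "claw": 100}, {"offset": [0, 0, 0], "twist": 0, "claw": 80}, {"offset": [0, 0, 0], "twist": 0, "claw": 80}, {"offset": [0, 0, 0], "twist": 0, "claw": 80}, {"offset": [0, 0, -1], "twist": 0, "claw": 80}, {"offset": [0, 0, -2], "twist": 0, "claw": 80}, {"offset": [0, 0, -3], "twist": 0, "claw": 80}, {"offset": [0, 0, -3], "twist": 0, "claw": 80}, {"offset": [0, 0, -1], "twist": 0, "claw": 80}]'

```text
t: 18.18
eef_pos: [0.4922, -0.1286, 0.205]
eef_rot: [[0.869, 0.494, 0.008], [0.494, -0.869, -0.002], [0.006, 0.005, -1.0]]
contact_force: [0.1, -0.4, -0.4]
gripper_width: 0.0584
```

```bash
python3 - <<'E'
from h import *
go([.4757,-.2225,.18])
E
```

```text
tcp [ 0.4922 -0.1286  0.205 ] yawY -1.054 delta cm [-6.09  7.34  2.51] j7 -0.535 F [ 0.07 -0.38 -0.37] w 0.0584 t 18.1833
```

step_arm --deltas '[{"offset": [-0.6, 0.7, 0], "twist": 0, "claw": 150}, {"offset": [-1.1, 1.3, 0], "twist": 0, "claw": 255}, {"offset": [-1.4, 1.7, 0], "twist": 0, "claw": 255}, {"offset": [-1.4, 1.7, 0], "twist": 0, "claw": 255}, {"offset": [-1.0, 1.3, 0], "twist": 0, "claw": 255}, {"offset": [-0.6, 0.6, 0], "twist": 0, "claw": 255}, {"offset": [0, 0, 0], "twist": 0, "claw": 255}, {"offset": [0, 0, 0], "twist": 0, "claw": 255}]'

```text
t: 18.85
eef_pos: [0.4724, -0.2203, 0.1994]
eef_rot: [[0.869, 0.494, -0.002], [0.494, -0.869, 0.001], [-0.001, -0.002, -1.0]]
contact_force: [-0.3, 0.5, 0.1]
gripper_width: -0.0001
```

```bash
python3 - <<'E'
from h import *
go([.4757,-.2225,.10])
a=snap('side','s6.png');b=snap('top','t6.png')
A=cv2.resize(a[160:210,250:300],None,fx=8,fy=8,interpolation=cv2.INTER_CUBIC);B=cv2.resize(b[190:240,270:320],None,fx=8,fy=8,interpolation=cv2.INTER_CUBIC)
cv2.imwrite('pics/c6.png',np.hstack([A,B])[:,:,::-1])
E
```

```text
tcp [ 0.4724 -0.2203  0.1994] yawY -1.054 delta cm [0.18 0.37 9.94] j7 -0.328 F [-0.32  0.49  0.08] w -0.0001 t 18.85
```

View pics/c6.png

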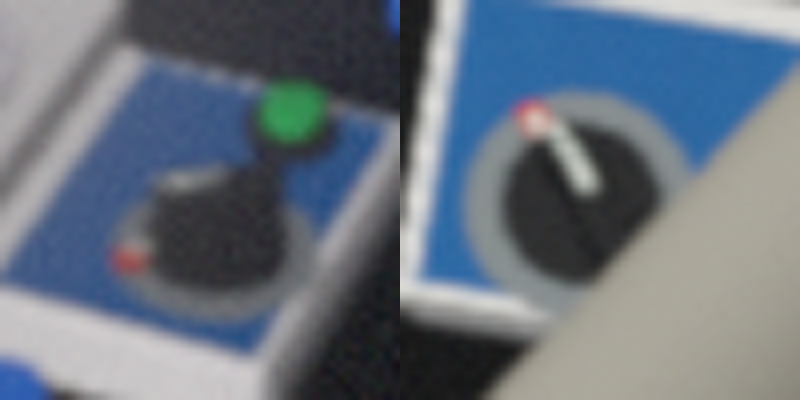

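Top crop: the white tip at (540,122) sits inside the red mark (530,115), with red on both sides, so the pointer is in the mark. Now down to the button.

step_arm --deltas '[{"offset": [0.1, 0.3, 1], "twist": 0, "claw": 255}, {"offset": [0, 0, 2], "twist": 0, "claw": 255}, {"offset": [0, 0, 2], "twist": 0, "claw": 255}, {"offset": [0, 0, 2], "twist": 0, "claw": 255}, {"offset": [0, 0, 1.5], "twist": 0, "claw": 255}, {"offset": [0, 0, 0.7], "twist": 0, "claw": 255}, {"offset": [0, 0, 0.3], "twist": 0, "claw": 255}, {"offset": [0, 0, 0], "twist": 0, "claw": 255}, {"offset": [0, 0, 0], "twist": 0, "claw": 255}]'

```text
t: 19.7
eef_pos: [0.476, -0.2228, 0.1058]
eef_rot: [[0.869, 0.495, 0.001], [0.495, -0.869, -0.001], [0.001, 0.001, -1.0]]
contact_force: [-0.1, -0.2, -0.1]
gripper_width: -0.0
```

step_arm --deltas '[{"offset": [0, 0, 0.2], "twist": 0, "claw": 255}, {"offset": [0, 0, 0.2], "twist": 0, "claw": 255}, {"offset": [0, 0, 0.2], "twist": 0, "claw": 255}, {"offset": [0, 0, 0], "twist": 0, "claw": 255}, {"offset": [0, 0, 0], "twist": 0, "claw": 255}]'

```text
t: 20.12
eef_pos: [0.4762, -0.2231, 0.1]
eef_rot: [[0.869, 0.495, 0.002], [0.495, -0.869, -0.001], [0.001, 0.002, -1.0]]
contact_force: [0.8, 0.0, 2.8]
gripper_width: 0.0001
```

step_arm --deltas '[{"offset": [0, 0, 0.2], "twist": 0, "claw": 255}, {"offset": [0, 0, 0.1], "twist": 0, "claw": 255}, {"offset": [0, 0, 0], "twist": 0, "claw": 255}, {"offset": [0, 0, 0], "twist": 0, "claw": 255}]'

```text
t: 20.45
eef_pos: [0.4762, -0.2231, 0.0968]
eef_rot: [[0.869, 0.495, 0.002], [0.495, -0.869, -0.001], [0.001, 0.002, -1.0]]
contact_force: [1.7, -0.3, 5.8]
gripper_width: 0.0001
```

step_arm --deltas '[{"offset": [0, 0, 0.2], "twist": 0, "claw": 255}, {"offset": [0, 0, 0.1], "twist": 0, "claw": 255}, {"offset": [0, 0, 0], "twist": 0, "claw": 255}, {"offset": [0, 0, 0], "twist": 0, "claw": 255}]'

```text
t: 20.78
eef_pos: [0.4762, -0.2233, 0.0959]
eef_rot: [[0.869, 0.495, 0.002], [0.495, -0.869, 0.001], [0.003, 0.001, -1.0]]
contact_force: [-2.9, 1.5, 19.4]
gripper_width: 0.0004
```

The button bottoms out: 19 N and no further travel. Retracting.

step_arm --deltas '[{"offset": [0, 0, -1], "twist": 0, "claw": 255}, {"offset": [0, 0, -2], "twist": 0, "claw": 255}, {"offset": [0, 0, -3], "twist": 0, "claw": 255}, {"offset": [0, 0, -3], "twist": 0, "claw": 255}, {"offset": [0, 0, -3], "twist": 0, "claw": 255}, {"offset": [0, 0, -2], "twist": 0, "claw": 255}, {"offset": [0, 0, -1], "twist": 0, "claw": 255}]'

```text
t: 21.37
eef_pos: [0.4755, -0.2232, 0.2453]
eef_rot: [[0.869, 0.495, 0.002], [0.495, -0.869, -0.001], [0.001, 0.001, -1.0]]
contact_force: [-0.1, 0.8, -0.2]
gripper_width: 0.0002
```

step_arm --deltas '[{"offset": [-1, 2, 0], "twist": 0, "claw": 255}, {"offset": [-1.5, 3, 0], "twist": 0, "claw": 255}, {"offset": [-1.5, 3, 0], "twist": 0, "claw": 255}, {"offset": [-1.5, 3, 0], "twist": 0, "claw": 255}, {"offset": [-1.5, 2.5, 0], "twist": 0, "claw": 255}, {"offset": [-0.5, 1, 0], "twist": 0, "claw": 255}, {"offset": [0, 0, 0], "twist": 0, "claw": 255}, {"offset": [0, 0, 0], "twist": 0, "claw": 255}]'

```text
t: 22.03
eef_pos: [0.4809, -0.3855, 0.2415]
eef_rot: [[0.87, 0.493, -0.003], [0.493, -0.87, 0.003], [-0.001, -0.004, -1.0]]
contact_force: [0.4, 0.2, 0.3]
gripper_width: 0.0002
```

```bash
python3 - <<'E'
from h import *
go([.47,-.22,.2])
a=snap('side','s7.png');b=snap('top','t7.png')
A=cv2.resize(a[90:230,190:320],None,fx=3,fy=3);B=cv2.resize(b[135:245,260:350],None,fx=4,fy=4,interpolation=cv2.INTER_CUBIC)[:420]
cv2.imwrite('pics/c7.png',np.hstack([A,B])[:,:,::-1])
d=cv2.absdiff(cv2.imread('pics/t0.png'),b[:,:,::-1].copy()).max(2)>60
n,_,st,ce=cv2.connectedComponentsWithStats(d.astype(np.uint8))
print([(st[i].tolist()) for i in range(1,n) if st[i,4]>15])
E
```

```text
tcp [ 0.4809 -0.3855  0.2415] yawY -1.055 delta cm [  7.22 -14.92   4.19] j7 -0.064 F [0.41 0.24 0.3 ] w 0.0002 t 22.0333
[[302, 137, 25, 34, 598], [451, 150, 29, 51, 475], [338, 152, 113, 107, 5152], [282, 204, 13, 15, 61], [177, 213, 26, 24, 495], [323, 223, 8, 11, 43], [232, 229, 124, 123, 6948], [0, 274, 86, 43, 2346], [40, 319, 17, 3, 28], [0, 320, 79, 64, 3155], [262, 340, 22, 36, 239], [236, 342, 4, 16, 36], [58, 349, 63, 35, 1361], [241, 354, 27, 21, 201], [236, 362, 30, 20, 171], [218, 371, 32, 13, 254], [188, 372, 28, 12, 109], [274, 378, 4, 6, 17], [142, 380, 6, 4, 18]]
```

View pics/c7.png

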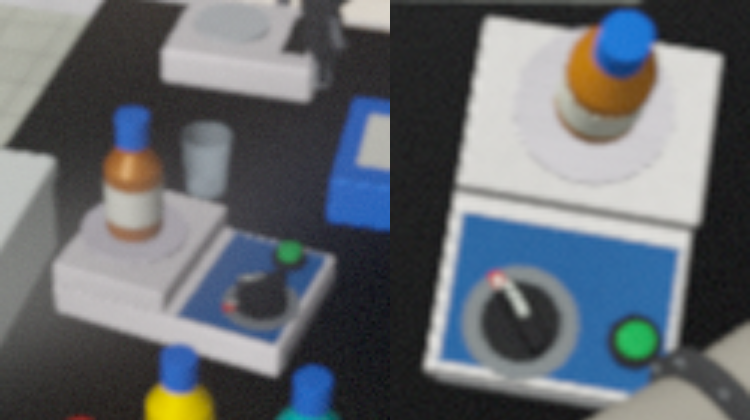

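The final view shows the bottle upright on the plate at (600,95), the pointer in the red mark at (497,280) and the button released. Away from the arm, the difference image changes only at the bottle, knob and button. Handing in.

```bash
python3 -c "
from workcell import robot
print(robot.finish_job())"
```

```text
the job is handed in; nothing more can be done
None
```

I carried out all three steps in order and handed the job in at about 22 s; no verdict was reported.

- **Bottle:** I lowered the blue-capped amber bottle until it touched the plate and only then released it. It stands upright. A side-camera check put its cap about 6 mm from the measured plate centre (limit 20 mm).
- **Knob:** I turned it about 1.33 rad clockwise in total, with one regrasp for a final 0.05 rad nudge. The last enlarged views show the white tip inside the red mark, with red on both sides.
- **Start button:** I pressed it until it stopped moving, at 19 N, then let go. It looks released in the last picture. The arm ended clear of everything.
- **Other objects:** Comparing the first and last top pictures shows changes only at the arm, bottle, knob and button. The moved arm hid part of the beaker and carton area in that comparison, but nothing touched them.

**Disagreement on the knob:** Before the nudge, the image comparison put the pointer 1.5–3 mm short of the mark's middle line. The jaw angle and the line along the bar suggested 4–7 mm. After the nudge I checked only by eye in the pictures. By the jaw angle (0.52 rad against about 0.48 for the mark) it is about 2 mm short, within the 5 mm limit.

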